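# Load the fine-pitch carrier into the comb jig and bring the comb down

## Task

Slide the six-slot carrier flat along the bench into the corner of the comb jig, snug against the side fence and the end stop, then press the black button down all the way so that every tooth of the comb sits fully home in its own slot. The solder reel standing in the way may be put anywhere on the bench, upright; leave the four-slot carrier where it is and do not knock over the flux bottle.

Things in the scene. Friction and masses are not known exactly. Their poses are not given: they have to be found in the camera images.
- jig: Comb jig, fixed to the bench, place and yaw differ each time. Origin on the bench at the centre of where a seated carrier stands; z up. An L-shaped corner of low steel bars locates the carrier, which slides on the bench itself: side fence on its +x side, end stop on its -y side; the -x side and +y end are open. A grey C-frame with the comb stands behind the fence.
- fence_face (a point): Point on the top edge of the side fence's flat face. The face looks to jig -x and lies at jig x = +45 mm; the bar is 12 mm thick, 18 mm high and runs from jig y = -72 to +134 mm, its +y end rounded. This point is at jig y = 30 mm.
- stop_face (a point): Point on the top edge of the end stop's flat face. The face looks to jig +y and lies at jig y = -60 mm; the bar is 12 mm thick, 18 mm high and runs from jig x = -38 to +57 mm. This point is at jig x = 0.
- frame_arm (a point): End of the C-frame's arm, on its upper face, at jig x = -20, y = -35 mm, 100 mm above the bench. The arm is 30 mm wide (jig y -50 to -20 mm), its underside 74 mm above the bench, and runs from here along jig +x to a column at jig x 67 to 101, y -57 to -13 mm, 102 mm high. Axes as the jig's.
- comb (a joint): Vertical slide of the comb, m: 0 up, 0.025 fully down (hard end); starts at 0 to 0.006. Stays where left; takes 6 to 10 N to push down. A bar carries six steel teeth at jig x = -30, -18, -6, 6, 18, 30 mm, each 5 mm (x) by 12 mm (y), 16 mm long, narrower at the tip. The teeth go down only into matching slots; fully down, the bar is 1 mm above the carrier.
- comb_tips (a point): Middle of the row of the six tooth tips, at jig x = 0, y = -35 mm; 38 mm above the bench when the comb is fully up, 13 mm when fully down. Carriers are 28 mm high. The comb's bar above the teeth is 80 mm long (jig x) and 18 mm wide. Axes as the jig's.
- comb_button (a point): Centre of the top face of the black round button, 36 mm across, on top of the comb's ram at jig x = 0, y = -35 mm; press it straight down. 140 mm above the bench when the comb is fully up, 115 mm when fully down.
- carrier_fine: Carrier to load: plain aluminium block, 90 (x) by 120 (y) by 28 mm high, 0.3 to 0.55 kg, too wide to grip; loose, flat on the bench, on the jig's open side, turned at most 0.3 rad from it. Origin: centre of its underside. SIX slots in a row along x at y = -35 mm (x = -30 to 30, 12 mm pitch), each 8 (x) by 16 (y), 20 mm deep. Seated: its origin and axes coincide with the jig's.
- carrier_coarse: The other carrier: same plain block and size, but with FOUR slots at 18 mm pitch, so it does not fit the comb; leave it where it is. Origin: centre of its underside. The two carriers swap starting places at random: one place is about 0.16 to 0.21 m from the seat, the other about 0.4 m, toward jig +y.
- reel: Reel of solder wire, upright cylinder 56 mm across and 36 mm high, 0.26 kg, origin at the centre of its underside; loose, stands in the carrier's way beside the side fence, at jig x -20 to 5, y 90 to 150 mm.
- flux_bottle: Small dropper bottle, 34 mm across and 96 mm high, origin at the centre of its underside; loose, stands behind the side fence, about 100 mm to jig +x of the lane's middle; must not be knocked over.
Things that resemble listed ones, but are neither listed nor needed, are in the scene too. Of the things that look like the reel, the middle-sized one is meant.

How it is judged:
By the outcome, as a careful person would: the job done as asked, in the order asked, and still so for the second after the job is handed in, with the robot touching nothing.
It also fails if it takes over 72 s, if anything falls off the work surface, if the arm or the gripper's body presses on something with over 40 N, if the wrist force passes 120 N, or if a joint passes its speed limit or range.

## Robot

A 6-joint arm with a two-finger parallel gripper is mounted at the origin on a cart in front of the work surface, level with it; the furniture and walls round the work are solid. World frame = base frame: x ahead of the robot, y to its left, z up, the work surface at z = 0. Lengths are in mm, angles in rad, forces in N, time in s.
With the tool pointing down it reaches from about 350 to 875 mm from the base axis. Payload 4.2 kg.
Tool frame: the origin (TCP) lies midway between the tips of the shut fingers; the grasp point (between the pads) lies 19 mm behind it (arm.tcp_to_grasp is the distance from the TCP to the grasp point, in mm); z points along the fingers, y is the line along which they close (so a half turn about z gives the same grasp; the last joint's range is limited). The gripper opens to 85 mm and grips with 20 to 120 N. Pads are 22 mm wide; open, the fingers measure 114 mm over their backs; the gripper's body (76 mm by 85 mm) begins 54 mm behind the grasp point. The pads swing forward as they close: fully open they stand 13 mm farther back than shut.
Start: joints at [1.395, 0.385, 0.008, 0, -1.194, -0.259], TCP at [263.235, 566.839, 231.312] pointing down, gripper open.
Joint ranges: [-3.14, 3.14], [-1.21, 2.06], [-1.07, 1.41], [-3.16, 2.05], [-2.99, -0.16], [-3.1, 3.1]. Speed limits (rad/s): [2.79, 2.79, 3.14, 3.14, 3.14, 3.14].

## Interface

Orientations are given as a unit quaternion [x, y, z, w].
In Python, from bench import arm, imaging, job, models gives the robot as it stands.
- The arm moves only by the tool arm_command, never from a script. Its argument "rows" is a list of rows, each an object with "grip": the opening, from 0 (shut) to 1 (fully open); "linear": the shift along the tool's x, y, z in mm, a list of three; "rot": the turn, a rotation vector about the tool's x, y, z in rad, a list of three. In form: [{"grip": grip, "linear": [tx, ty, tz], "rot": [rx, ry, rz]}, ...]. A call has 1 to 10 rows; each row is the pose to reach, as a shift and turn from the pose commanded when the call began, along the tool's axes at that moment; what a row does not reach only later rows make up. A row lasts 1/8 s, in which the tool goes at most 62.5 mm and 10.7 degrees, less where a joint would pass 70% of its speed; a pose out of reach is approached as far as the arm can. A call with a gripper value outside its range is refused whole. The fingers move at their own pace and stop on an object; the grip force is fixed at half the most. Time passes only in rows, so rows that repeat a pose let the fingers close. It gives the time, the measured TCP pose, the force, the opening and the grip force at its end, in the units of the state.
- arm.read_state(): the state, without advancing time (a new reading comes with each control period).
- imaging.get_image(name): name is "scene" or "side" or "wrist"; returns a dict with "frame" (420x560x3 uint8, red, green, blue), "fx", "fy", "cx", "cy" (pixels), "extrinsics" (4x4, takes a point from world to camera coordinates); the wrist camera has in their place "T_tool_cam" (4x4, takes a point from camera to tool coordinates, whose origin is the TCP and whose axes are the flange's). Camera axes: x right, y down, z forward; pixel columns grow to the right and rows downward; lengths in mm; the calibration is good to about 2 mm. A picture is of the moment at which its call begins: read the wrist's pose just before it. There is no depth.
- job.job_done(): hands the job in; it is judged then, once.
Trained networks look in a picture, given as the dict that the camera call returned (one of the last four; its "shot" number tells which), for a name from the list of things; names that differ only in an ending like _2 or _b are one class to them, and where a whole thing is asked for, a point or a joint stands for the part that bears it (a point fixed in the world has none). Each returns a list of dicts, best first, with "score" (0 to 1); they miss things now and then, are a little off and sometimes report something else, mostly with a low value. They report only what shows in the picture. A call takes as long as a camera call. They do not tell look-alikes from the thing itself.
- models.spot_in(picture, query): "rect" ([left, top, right, bottom] in pixels, round what is visible of it).
- models.tip_of(picture, query): "pixel" ([column, row] in pixels: a listed point, or the origin of a listed thing).
The state is a dict: "clock": time; "joints": joint angles; "joint_vel": joint speeds; "joint_efforts": joint torques, N m; "position": TCP position; "ee_rot": TCP orientation; "contact_force": force on the tool from outside, world axes, zero at the start; "wrist_torque": the same for the moment, N m; "gripper_width": finger opening in mm; "grasp_force": force on a finger pad.
Only numpy, scipy, OpenCV 4.12 (cv2) and the standard library are available. Lean on these libraries where they do the work, as an engineer would, in place of code of your own. Each camera call takes 0.05 s, during which the arm holds its last target. There are 200 camera calls.

## Working session

There is one attempt and no reset: what is moved stays moved. The work goes in short steps, Python scripts to look and compute and a tool call to move; the robot and the scene stay as the last step left them, time stands still between calls to the robot, and variables do not carry over. Pictures are saved under pics/ and viewed, at most 10 in all, crops included, and the job is handed in when it is done.

Besides the shell and the picture viewer there is one more tool, called as name(argument=value, ...), one argument or row to a line, values as JSON. arm_command: Moves the arm, as the interface text tells. Its arguments: {"type":"object","properties":{"rows":{"type":"array"}},"required":["rows"]}

```bash
mkdir -p pics; ls; cat > h.py <<'E'
import numpy as np, cv2
from scipy.spatial.transform import Rotation as R
from bench import arm, imaging, job, models
def save(p,n): cv2.imwrite('pics/'+n, p['frame'][:,:,::-1])
def E(p,s=None):
    """world->camera 4x4"""
    if 'extrinsics' in p: return np.array(p['extrinsics'])
    T=np.eye(4);T[:3,:3]=R.from_quat(s['ee_rot']).as_matrix();T[:3,3]=s['position']
    return np.linalg.inv(T@np.array(p['T_tool_cam']))
def w(p,px,z,s=None):
    X=np.linalg.inv(E(p,s)); d=X[:3,:3]@[(px[0]-p['cx'])/p['fx'],(px[1]-p['cy'])/p['fy'],1]
    return (X[:3,3]+d*(z-X[2,3])/d[2]).round(1)
def proj(p,P,s=None):
    q=E(p,s)@np.append(P,1); return np.round([p['fx']*q[0]/q[2]+p['cx'],p['fy']*q[1]/q[2]+p['cy']],1)
E
python3 - <<'E'
from h import *
Z=dict(fence_face=18,stop_face=18,frame_arm=100,comb_tips=38,comb_button=137,carrier_fine=0,carrier_coarse=0,reel=0,flux_bottle=0)
for c in ['scene','side','wrist']:
    s=arm.read_state(); p=imaging.get_image(c); save(p,c+'0.png')
    print(c)
    for k,z in Z.items():
        for d in models.tip_of(p,k)[:4]:
            if d['score']>.2: print(k,np.round(d['pixel']),round(d['score'],2),w(p,d['pixel'],z,s)[:2])
    for k in ['reel','carrier_fine','flux_bottle']:
        print(k,[(np.round(d['rect']).tolist(),round(d['score'],2)) for d in models.spot_in(p,k)[:4]])
print(arm.read_state())
E
```

```text
pics
scene
fence_face [365. 285.] 0.74 [ 634.6 -138.1]
stop_face [367. 325.] 0.63 [ 584.1 -215.1]
frame_arm [357. 299.] 0.98 [ 561.4 -191.1]
comb_tips [361. 312.] 0.71 [ 582.  -192.3]
comb_button [371. 286.] 0.57 [ 582.  -196.6]
carrier_fine [279. 198.] 0.75 [602.9 196.1]
carrier_coarse [269. 265.] 0.56 [482.7  14.7]
reel [211. 282.] 0.82 [348.8  34.5]
reel [330. 266.] 0.77 [605.4 -51.7]
reel [391. 257.] 0.66 [742.5 -97.3]
reel [359. 300.] 0.5 [ 611.4 -154.7]
flux_bottle [347. 303.] 0.27 [ 584.5 -149.1]
reel [([380.0, 246.0, 403.0, 266.0], 0.73), ([318.0, 245.0, 345.0, 274.0], 0.63), ([188.0, 254.0, 229.0, 297.0], 0.58)]
carrier_fine [([255.0, 172.0, 298.0, 215.0], 0.62)]
flux_bottle [([354.0, 213.0, 372.0, 248.0], 0.67)]
side
fence_face [234. 185.] 0.88 [ 633.8 -130.3]
stop_face [257. 167.] 0.98 [ 584.  -202.6]
frame_arm [263. 141.] 0.74 [ 566.8 -179.2]
frame_arm [310. 228.] 0.3 [484.4 121.9]
comb_tips [259. 163.] 0.89 [ 579.3 -190.5]
comb_button [256. 126.] 0.92 [ 582.  -178.8]
carrier_fine [249. 304.] 0.82 [587.6 199.5]
carrier_fine [256. 165.] 0.66 [ 587.9 -241.2]
carrier_coarse 
[... 507 characters left out ...]
nts': array([ 1.39459240e+00,  3.84711216e-01,  7.92712476e-03, -1.01971686e-05,
       -1.19402397e+00, -2.58604894e-01]), 'joint_vel': array([-0.00017859,  0.00052118, -0.00219048, -0.00161093, -0.00019699,
       -0.00017363]), 'joint_efforts': array([-4.17378615e-04, -3.92083240e+01,  1.88611525e+01,  4.19057652e+00,
       -4.22409366e-04,  2.72179825e-06]), 'position': array([263.23701473, 566.84304866, 231.3144231 ]), 'ee_rot': array([ 9.76460191e-01, -2.15697694e-01, -4.49528506e-06,  6.05681222e-06]), 'contact_force': array([-0.03843275, -0.0131662 ,  0.15128205]), 'wrist_torque': array([ 0.00309381, -0.0282603 ,  0.0071175 ]), 'grasp_force': 0.0, 'gripper_width': 85.27778674667832}
```

```bash
python3 - <<'E'
import cv2
a=cv2.imread('pics/scene0.png')[150:360,170:430]; b=cv2.imread('pics/side0.png')[100:350,150:420]
cv2.imwrite('pics/a.png',cv2.resize(a,None,fx=3,fy=3)[:600,:800]);cv2.imwrite('pics/b.png',cv2.resize(b,None,fx=2.4,fy=2.4,interpolation=cv2.INTER_CUBIC))
E
```

```text
(no output)
```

View pics/a.png

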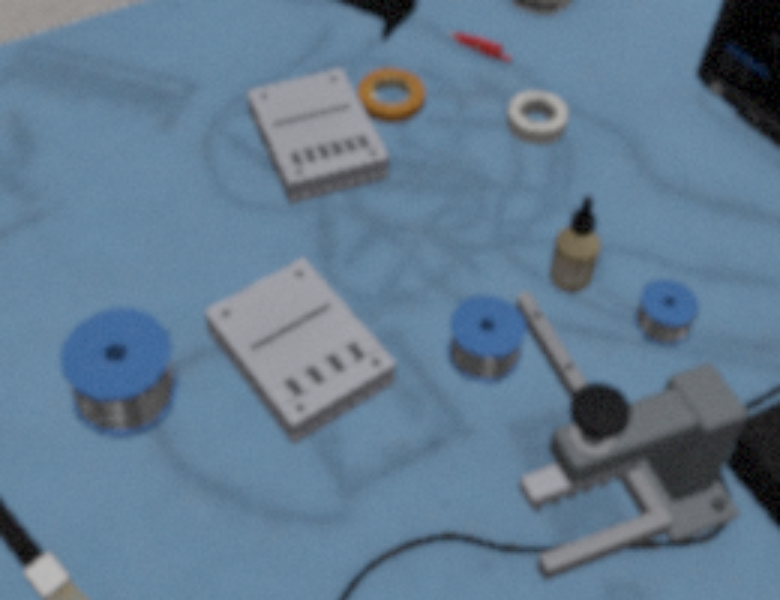

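View pics/b.png

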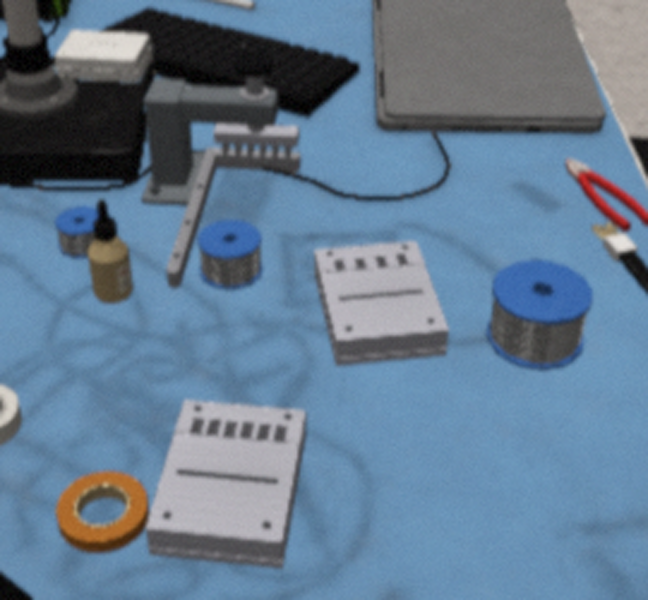

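```bash
cat >> h.py <<'E'
def go(P,psi=None):
    """tool-frame shift/turn from the current pose to a tool-down pose at world P, tool x at psi"""
    s=arm.read_state(); r=R.from_quat(s['ee_rot']); M=r.as_matrix()
    l=M.T@(np.array(P)-s['position'])
    t=R.from_euler('z',psi)*R.from_euler('x',np.pi) if psi is not None else r
    rv=(r.inv()*t).as_rotvec()
    print('pos',s['position'].round(1),'psi',np.arctan2(M[1,0],M[0,0]).round(3),'lin',l.round(1),'rot',rv.round(3),'t',s['clock'],'F',np.round(s['contact_force'],1),'w',round(s['gripper_width'],1))
E
python3 - <<'E'
from h import *
p=imaging.get_image('wrist'); print(np.round(p['T_tool_cam'],3),p['fx'],p['cx'],p['cy'])
go([560,-20,330],0)
E
```

```text
[[  -0.      -0.954   -0.299   76.211]
 [   1.      -0.      -0.       0.361]
 [   0.      -0.299    0.954 -141.818]
 [   0.       0.       0.       1.   ]] 352.305954269114 277.8636129063975 209.06213077203054
pos [263.2 566.8 231.3] psi -0.435 lin [516.3 407.2 -98.7] rot [-0.    -0.    -0.435] t 2.0 F [1.  0.1 0.1] w 85.2
```

arm_command(
  rows=[
    {"grip":1,"linear":[40,25,-40],"rot":[0,0,-0.05]},
    {"grip":1,"linear":[93,57,-60],"rot":[0,0,-0.1]},
    {"grip":1,"linear":[146,89,-80],"rot":[0,0,-0.15]},
    {"grip":1,"linear":[199,121,-99],"rot":[0,0,-0.2]},
    {"grip":1,"linear":[305,187,-99],"rot":[0,0,-0.3]},
    {"grip":1,"linear":[411,252,-99],"rot":[0,0,-0.435]},
    {"grip":1,"linear":[580,355,-99],"rot":[0,0,-0.435]},
    {"grip":1,"linear":[580,355,-99],"rot":[0,0,-0.435]},
    {"grip":1,"linear":[580,355,-99],"rot":[0,0,-0.435]},
    {"grip":1,"linear":[580,355,-99],"rot":[0,0,-0.435]},
  ],
)

```text
clock: 3.25
position: [596.8, 64.7, 330.4]
ee_rot: [1.0, 0.0, 0.0, -0.0]
contact_force: [-0.0, 1.1, 0.0]
gripper_width: 85.5
grasp_force: 0.0
```

arm_command(
  rows=[
    {"grip":1,"linear":[43,64,0],"rot":[0,0,0]},
    {"grip":1,"linear":[43,64,0],"rot":[0,0,0]},
    {"grip":1,"linear":[43,64,0],"rot":[0,0,0]},
  ],
)

```text
clock: 3.62
position: [639.0, 1.9, 329.4]
ee_rot: [1.0, -0.001, -0.001, 0.0]
contact_force: [-0.8, -0.5, -0.2]
gripper_width: 85.1
grasp_force: 0.0
```

```bash
python3 - <<'E'
from h import *
Z=dict(fence_face=18,stop_face=18,frame_arm=100,comb_button=137,carrier_fine=0,carrier_coarse=0,reel=0,flux_bottle=0)
s=arm.read_state(); p=imaging.get_image('wrist'); save(p,'w1.png'); print(s['position'])
for k,z in Z.items():
    for d in models.tip_of(p,k)[:3]:
        if d['score']>.3: print(k,np.round(d['pixel']),round(d['score'],2),w(p,d['pixel'],z,s)[:2])
import pickle; pickle.dump((p,s),open('w1.pkl','wb'))
a=cv2.resize(p['frame'][:,:,::-1],(800,600)); cv2.imwrite('pics/w1b.png',a)
E
```

```text
[639.02523139   1.85346942 329.44740461]
fence_face [381. 162.] 0.82 [ 636.2 -131.9]
stop_face [438. 205.] 0.9 [ 578.2 -213.4]
frame_arm [446. 239.] 0.97 [ 562.2 -189.3]
comb_button [470. 232.] 0.64 [ 585.  -193.2]
comb_button [323. 182.] 0.39 [638.  -42.3]
carrier_fine [136. 192.] 0.83 [591.4 198.2]
carrier_coarse [275. 267.] 0.71 [477.6   6.3]
reel [256. 339.] 0.72 [351.3  37.8]
reel [322. 185.] 0.64 [601.  -58.6]
reel [135. 190.] 0.6 [595.2 198.4]
flux_bottle [383. 162.] 0.6 [ 632.9 -139.4]
```

View pics/w1b.png

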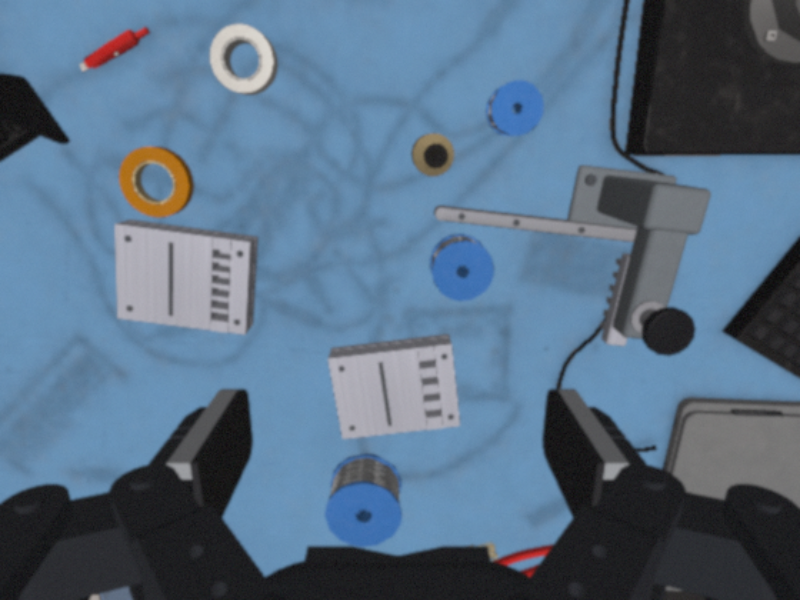

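```bash
python3 - <<'E'
from h import *
import pickle; p,s=pickle.load(open('w1.pkl','rb'))
f=p['frame'].astype(int); g=f.mean(2); sat=f.max(2)-f.min(2)
m=((sat<40)&(g>150)).astype(np.uint8)
n,l,st,c=cv2.connectedComponentsWithStats(m)
for i in range(1,n):
    if st[i,4]>300:
        ct=max(cv2.findContours((l==i).astype(np.uint8),0,1)[0],key=cv2.contourArea)
        print(st[i],cv2.boxPoints(cv2.minAreaRect(ct)).round(1).tolist())
        for q in cv2.boxPoints(cv2.minAreaRect(ct)): print('   ',w(p,q,28,s)[:2])
# fence: columns 315..440; find low-sat band
L=[];U=[]
for x in range(318,408,6):
    col=sat[130:180,x]; r=np.where(col<45)[0]+130
    if len(r): L.append(w(p,(x,r.max()+.5),18,s)[:2]); U.append(w(p,(x,r.min()-.5),18,s)[:2]); 
L=np.array(L);U=np.array(U);print(L.tolist());
for A in(L,U):
    k=np.polyfit(A[:,1],A[:,0],1); print('x= %.4f*y+%.1f'%tuple(k),np.abs(np.polyval(k,A[:,1])-A[:,0]).max())
for q in [(462,266)]: print('reel top?',w(p,(323,185),36,s),w(p,(462/1.4286,270/1.4286),36,s))
for q in [(438,213)]: print('fence end',w(p,(305.5,149),18,s))
for q in [(433,155)]: print('flux',w(p,(305,108.5),96,s))
E
```

```text
[ 147   16   45   49 1174] [[147.0, 16.0], [191.0, 16.0], [191.0, 64.0], [147.0, 64.0]]
    [803.7 148.7]
    [803.6  99.2]
    [753.5 103. ]
    [753.6 154.4]
[  80  157   95   77 5295] [[71.5, 221.1999969482422], [80.0999984741211, 156.5], [179.10000610351562, 169.60000610351562], [170.60000610351562, 234.3000030517578]]
    [559.2 277.1]
    [645.6 250.9]
    [628.7 127.6]
    [540.2 146.7]
[ 230  241   92   66 4376] [[229.3000030517578, 250.6999969482422], [315.79998779296875, 240.6999969482422], [322.5, 298.0], [235.89999389648438, 308.0]]
    [516.1  68.6]
    [530.7 -49.6]
    [442.1 -61.8]
    [425.8  62.9]
[[627.8, -50.4], [629.1, -58.2], [627.8, -66.1], [642.1, -73.2], [642.1, -80.9], [640.8, -88.7], [639.5, -96.5], [638.2, -104.4], [638.2, -112.1], [636.9, -120.0], [635.6, -127.9], [635.5, -135.6], [634.2, -143.5], [632.9, -151.4], [632.9, -159.2]]
x= -0.0154*y+634.0 7.182957937726314
x= 0.0136*y+656.3 23.14056139540139
reel top? [610.1 -55.4  36. ] [604.9 -56.1  36. ]
fence end [653.1 -33.6  18. ]
flux [705.1 -26.2  96. ]
```

arm_command(
  rows=[
    {"grip":1,"linear":[-10,16,40],"rot":[0,0,0.05]},
    {"grip":1,"linear":[-22,35,95],"rot":[0,0,0.107]},
    {"grip":1,"linear":[-35,59,150],"rot":[0,0,0.107]},
    {"grip":1,"linear":[-35,59,200],"rot":[0,0,0.107]},
    {"grip":1,"linear":[-35,59,230],"rot":[0,0,0.107]},
    {"grip":1,"linear":[-35,59,230],"rot":[0,0,0.107]},
  ],
)

```text
clock: 4.82
position: [602.2, -56.6, 97.8]
ee_rot: [0.999, -0.053, -0.003, 0.001]
contact_force: [-1.2, -0.1, 0.7]
gripper_width: 85.5
grasp_force: 0.0
```

```bash
python3 - <<'E'
from h import *
s=arm.read_state(); p=imaging.get_image('wrist'); save(p,'w2.png')
for k,z in dict(reel=0,fence_face=18,stop_face=18).items():
    for d in models.tip_of(p,k)[:2]: print(k,np.round(d['pixel']),round(d['score'],2),w(p,d['pixel'],z,s)[:2])
for d in models.spot_in(p,'reel')[:2]: print(d['rect'],d['score'])
go([604,-57,4],-.107); print(proj(p,[604,-57,36],s))
E
```

```text
reel [276. 208.] 0.89 [603.5 -55.6]
fence_face [393. 156.] 0.85 [ 635.7 -133.2]
fence_face [496. 232.] 0.31 [ 576.6 -201.8]
[289.9, 0.3, 357.1, 20.5] 0.85
[234.9, 170.3, 321.4, 266.3] 0.81
pos [605.2 -56.2 102.2] psi -0.106 lin [-1.5  1.  98.2] rot [-0.001 -0.004  0.001] t 5.075 F [-0.3 -0.2  0.3] w 85.5
[277.8 224.7]
```

View pics/w2.png

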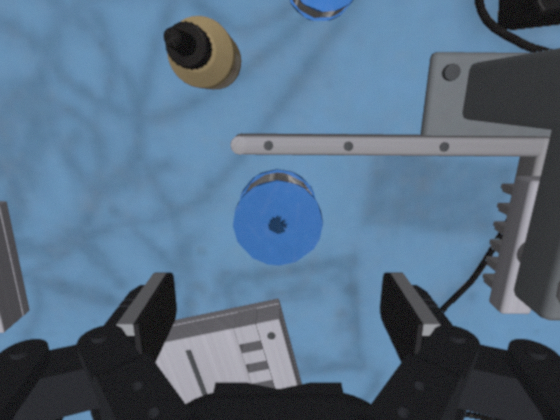

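arm_command(
  rows=[
    {"grip":1,"linear":[-1,1,50],"rot":[0,0,0]},
    {"grip":1,"linear":[-1,1,85],"rot":[0,0,0]},
    {"grip":1,"linear":[-1,1,96],"rot":[0,0,0]},
    {"grip":0.4,"linear":[-1,1,96],"rot":[0,0,0]},
    {"grip":0.4,"linear":[-1,1,96],"rot":[0,0,0]},
    {"grip":0.4,"linear":[-1,1,96],"rot":[0,0,0]},
    {"grip":0.4,"linear":[-1,1,96],"rot":[0,0,0]},
    {"grip":0.4,"linear":[-1,1,96],"rot":[0,0,0]},
  ],
)

```text
clock: 6.08
position: [604.6, -57.1, 6.4]
ee_rot: [0.999, -0.053, 0.002, -0.0]
contact_force: [0.7, 1.7, 6.2]
gripper_width: 54.6
grasp_force: 64.4
```

arm_command(
  rows=[
    {"grip":0.4,"linear":[0,0,-25],"rot":[0,0,0]},
    {"grip":0.4,"linear":[-5,4,-55],"rot":[0,0,0]},
    {"grip":0.4,"linear":[-45,33,-60],"rot":[0,0,0]},
    {"grip":0.4,"linear":[-90,66,-60],"rot":[0,0,0]},
    {"grip":0.4,"linear":[-130,95,-60],"rot":[0,0,0]},
    {"grip":0.4,"linear":[-149,109,-50],"rot":[0,0,0]},
    {"grip":0.4,"linear":[-149,109,-25],"rot":[0,0,0]},
    {"grip":0.4,"linear":[-149,109,-8],"rot":[0,0,0]},
    {"grip":0.4,"linear":[-149,109,-2],"rot":[0,0,0]},
    {"grip":0.4,"linear":[-149,109,-1],"rot":[0,0,0]},
  ],
)

```text
clock: 7.32
position: [441.6, -150.0, 6.3]
ee_rot: [0.999, -0.053, -0.002, 0.0]
contact_force: [-7.6, 1.2, 16.1]
gripper_width: 54.7
grasp_force: 65.3
```

arm_command(
  rows=[
    {"grip":1,"linear":[0,0,0],"rot":[0,0,0]},
    {"grip":1,"linear":[0,0,0],"rot":[0,0,0]},
    {"grip":1,"linear":[0,0,-10],"rot":[0,0,0]},
    {"grip":1,"linear":[0,0,-60],"rot":[0,0,0]},
    {"grip":1,"linear":[0,0,-115],"rot":[0,0,0.18]},
    {"grip":1,"linear":[17,-50,-150],"rot":[0,0,0.36]},
    {"grip":1,"linear":[36,-105,-180],"rot":[0,0,0.54]},
    {"grip":1,"linear":[55,-163,-194],"rot":[0,0,0.72]},
    {"grip":1,"linear":[74,-222,-194],"rot":[0,0,0.9]},
    {"grip":1,"linear":[93,-280,-194],"rot":[0,0,1.08]},
  ],
)

```text
clock: 8.57
position: [562.9, 113.7, 200.7]
ee_rot: [0.827, -0.562, 0.001, -0.001]
contact_force: [1.3, -0.7, -0.6]
gripper_width: 85.3
grasp_force: 0.0
```

```bash
python3 - <<'E'
from h import *
go([600,200,200],-1.678)
p=imaging.get_image('side')
print([(d['pixel'],w(p,d['pixel'],0)) for d in models.tip_of(p,'reel')[:4]])
E
```

```text
pos [562.9 113.7 200.7] psi -1.193 lin [-66.5 -66.3   0.8] rot [-0.002  0.001  0.485] t 8.575 F [ 1.3 -0.7 -0.6] w 85.3
[([319.8, 184.8], array([ 439.6, -154.6,    0. ])), ([373.2, 236.9], array([349.3,  28.9,   0. ])), ([187.0, 200.2], array([735.2, -99.1,   0. ]))]
```

arm_command(
  rows=[
    {"grip":0.5,"linear":[-30,-30,0],"rot":[0,0,0.18]},
    {"grip":0.5,"linear":[-66,-66,0],"rot":[0,0,0.36]},
    {"grip":0.5,"linear":[-66,-66,0],"rot":[0,0,0.485]},
    {"grip":0.5,"linear":[-66,-66,0],"rot":[0,0,0.485]},
  ],
)

```text
clock: 9.18
position: [598.5, 197.7, 199.2]
ee_rot: [-0.671, 0.741, 0.0, -0.0]
contact_force: [0.1, 0.5, 0.6]
gripper_width: 42.5
grasp_force: 0.0
```

```bash
python3 - <<'E'
from h import *
s=arm.read_state(); p=imaging.get_image('wrist'); save(p,'w3.png')
f=p['frame'].astype(int); g=f.mean(2); sat=f.max(2)-f.min(2)
m=((sat<40)&(g>150)).astype(np.uint8)
m=cv2.morphologyEx(m,cv2.MORPH_OPEN,np.ones((3,3)))
n,l,st,c=cv2.connectedComponentsWithStats(m)
for i in range(1,n):
    if st[i,4]>1500:
        ct=max(cv2.findContours((l==i).astype(np.uint8),0,1)[0],key=cv2.contourArea)
        ap=cv2.approxPolyDP(ct,8,True)[:,0]
        print(st[i]); 
        for q in ap: print('  ',q,w(p,q,28,s)[:2])
for k in ['carrier_fine']:
    for d in models.tip_of(p,k)[:2]: print(k,d['pixel'],d['score'],w(p,d['pixel'],0,s))
go([600,200,200],-1.678)
E
```

```text
[  41  100   58   60 1815]
   [ 52 103] [782. 106.]
   [ 43 138] [798.3 133.9]
   [ 61 156] [787.1 150.8]
   [ 85 157] [766.1 153.8]
   [ 98 140] [750.9 140.3]
   [ 94 118] [749.6 121.6]
   [ 78 103] [760.  108.2]
[  234   119   104   130 11624]
   [235 119] [628.9 134.5]
   [235 245] [644.8 251.1]
   [326 248] [557.8 262.9]
   [337 123] [541.5 146.6]
carrier_fine [280.6, 180.6] 0.94 [595.4 198.8   0. ]
pos [598.5 197.1 199.5] psi -1.67 lin [-3.1 -1.2 -0.5] rot [-0.    -0.     0.008] t 9.275 F [ 0.4 -0.5 -0.4] w 42.6
```

View pics/w3.png

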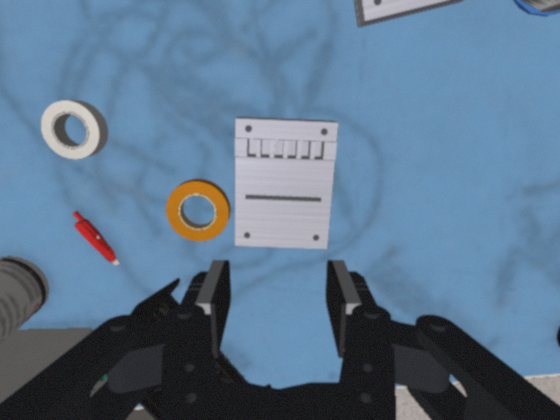

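arm_command(
  rows=[
    {"grip":0.5,"linear":[-45,1,0],"rot":[0,0,0.038]},
    {"grip":0.5,"linear":[-86,2,0],"rot":[0,0,0.038]},
    {"grip":0.5,"linear":[-86,2,30],"rot":[0,0,0.038]},
    {"grip":0.5,"linear":[-86,2,75],"rot":[0,0,0.038]},
    {"grip":0.5,"linear":[-86,2,120],"rot":[0,0,0.038]},
    {"grip":0.5,"linear":[-86,2,160],"rot":[0,0,0.038]},
    {"grip":0.5,"linear":[-86,2,185],"rot":[0,0,0.038]},
    {"grip":0.5,"linear":[-86,2,193],"rot":[0,0,0.038]},
    {"grip":0.5,"linear":[-86,2,193],"rot":[0,0,0.038]},
  ],
)

```text
clock: 10.4
position: [605.8, 283.1, 6.6]
ee_rot: [-0.656, 0.754, -0.0, 0.0]
contact_force: [0.2, 0.8, 0.4]
gripper_width: 42.5
grasp_force: 0.0
```

```bash
python3 - <<'E'
from h import *
O=np.array([586,-159]);y=-.107
ex=np.array([np.cos(y),np.sin(y)]);ey=np.array([-ex[1],ex[0]])
for a in (130,80,): go([*(O-6*ex+(60+11+a)*ey),6],-1.5708-.107)
E
```

```text
pos [605.8 283.1   6.6] psi -1.709 lin [239.9 -29.2   0.6] rot [-0.     0.    -0.032] t 10.4 F [0.2 0.8 0.4] w 42.5
pos [605.8 283.1   6.6] psi -1.709 lin [289.9 -30.7   0.6] rot [-0.     0.    -0.032] t 10.4 F [0.2 0.8 0.4] w 42.5
```

arm_command(
  rows=[
    {"grip":0.5,"linear":[8,0,0],"rot":[0,0,0]},
    {"grip":0.5,"linear":[18,-0.5,0],"rot":[0,0,0]},
    {"grip":0.5,"linear":[32,-2,0],"rot":[0,0,-0.003]},
    {"grip":0.5,"linear":[47,-4,0],"rot":[0,0,-0.006]},
    {"grip":0.5,"linear":[62,-6,0],"rot":[0,0,-0.01]},
    {"grip":0.5,"linear":[77,-8,0],"rot":[0,0,-0.013]},
    {"grip":0.5,"linear":[92,-10,0],"rot":[0,0,-0.016]},
    {"grip":0.5,"linear":[107,-12,0],"rot":[0,0,-0.02]},
    {"grip":0.5,"linear":[119,-14,0],"rot":[0,0,-0.022]},
    {"grip":0.5,"linear":[125,-15,0],"rot":[0,0,-0.023]},
  ],
)

```text
clock: 11.65
position: [602.7, 156.5, 5.9]
ee_rot: [-0.665, 0.747, 0.0, -0.0]
contact_force: [-0.1, 2.9, 1.2]
gripper_width: 42.5
grasp_force: 1.3
```

```bash
cat >> h.py <<'E'
O=np.array([586,-159]);YAW=-.107
ex=np.array([np.cos(YAW),np.sin(YAW)]);ey=np.array([-ex[1],ex[0]])
def J(P): d=np.array(P[:2])-O; return np.round([d@ex,d@ey],1)
def tops(p,s,zz=28,hint=None):
    f=p['frame'].astype(int); g=f.mean(2); sat=f.max(2)-f.min(2)
    m=cv2.morphologyEx(((sat<40)&(g>150)).astype(np.uint8),cv2.MORPH_OPEN,np.ones((3,3)))
    n,l,st,c=cv2.connectedComponentsWithStats(m)
    for i in range(1,n):
        if st[i,4]>2500:
            ct=max(cv2.findContours((l==i).astype(np.uint8),0,1)[0],key=cv2.contourArea)
            for q in cv2.approxPolyDP(ct,8,True)[:,0]: P=w(p,q,zz,s)[:2]; print('  ',q,P,'jig',J(P))
            print()
E
python3 - <<'E'
from h import *
s=arm.read_state();p=imaging.get_image('wrist'); save(p,'w4.png'); tops(p,s)
p=imaging.get_image('scene'); save(p,'s4.png'); print('scene');tops(p,None)
for k in ['carrier_fine']:
    for d in models.tip_of(p,k)[:2]: print(k,d['pixel'],d['score'],w(p,d['pixel'],0),J(w(p,d['pixel'],0)))
go([*(O-6*ex+(60+11+100)*ey),6],-1.5708-.107); print(J(s['position']))
E
```

```text
[139  29] [633.3  55.1] jig [ 24.2 217.9]
   [167 276] [642.6 139.1] jig [ 24.4 302.4]
   [397 275] [556.1 148.9] jig [-62.6 302.9]
   [406 192] [552.4 116.6] jig [-62.8 270.4]
   [390 188] [557.9 114.5] jig [-57.1 268.9]
   [407 184] [552.  113.8] jig [-62.9 267.6]
   [424  30] [546.5  65.6] jig [-63.3 219.1]

scene
   [ 39 303] [ 18.3 131. ] jig [-595.4  227.7]
   [ 44 316] [24.7 95.1] jig [-585.2  192.7]
   [ 86 319] [97.7 49.6] jig [-507.8  155.3]
   [102 340] [117.8  -9.5] jig [-481.5   98.6]
   [ 78 417] [  58.2 -128.1] jig [-528.1  -25.6]
   [101 419] [  91.5 -148.9] jig [-492.8  -42.8]
   [100 404] [  94.2 -124.3] jig [-492.7  -18. ]
   [106 419] [  98.9 -152.7] jig [-485.   -45.8]
   [138 412] [ 148.3 -166.6] jig [-434.4  -54.3]
   [106 278] [150.5 129. ] jig [-463.8  239.8]

carrier_fine [299.0, 228.5] 0.82 [596.4  77.7  -0. ] [-14.9 236.5]
pos [602.2 156.5   5.5] psi -1.687 lin [144.3 -13.   -0.3] rot [ 0.002 -0.002 -0.01 ] t 11.8 F [ 0.6 -0.   0.5] w 43.1
[-17.1 315.4]
```

View pics/w4.png

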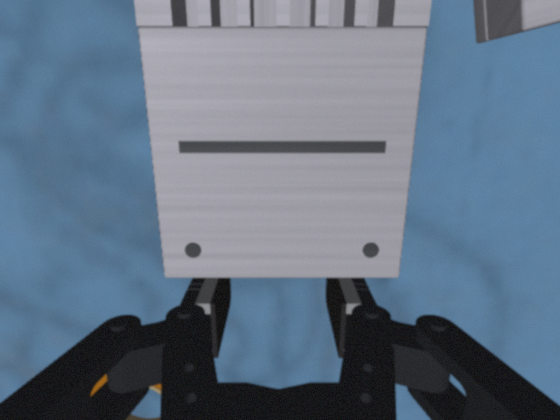

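arm_command(
  rows=[
    {"grip":0.5,"linear":[12,-1,0],"rot":[0,0,0]},
    {"grip":0.5,"linear":[27,-2,0],"rot":[0,0,-0.002]},
    {"grip":0.5,"linear":[42,-4,0],"rot":[0,0,-0.004]},
    {"grip":0.5,"linear":[57,-5,0],"rot":[0,0,-0.006]},
    {"grip":0.5,"linear":[72,-6.5,0],"rot":[0,0,-0.008]},
    {"grip":0.5,"linear":[87,-8,0],"rot":[0,0,-0.01]},
    {"grip":0.5,"linear":[102,-9.5,0],"rot":[0,0.05,-0.01]},
    {"grip":0.5,"linear":[115,-11,0],"rot":[0,0.12,-0.01]},
    {"grip":0.5,"linear":[127,-12,0],"rot":[0,0.22,-0.01]},
    {"grip":0.5,"linear":[134,-12.5,0],"rot":[0,0.32,-0.01]},
  ],
)

```text
clock: 13.05
position: [600.1, 21.9, 6.4]
ee_rot: [-0.66, 0.734, -0.107, -0.12]
contact_force: [-0.5, 0.5, -1.1]
gripper_width: 42.5
grasp_force: 0.6
```

```bash
python3 - <<'E'
from h import *
s=arm.read_state();p=imaging.get_image('wrist'); save(p,'w5.png'); tops(p,s)
print(J(s['position']),R.from_quat(s['ee_rot']).as_matrix().round(3))
for k,z in dict(fence_face=18,stop_face=18,comb_tips=36,carrier_fine=0).items():
    for d in models.tip_of(p,k)[:1]: print(k,d['pixel'],d['score'],J(w(p,d['pixel'],z,s)))
E
```

```text
[171   0] [629.6 -94.3] jig [36.4 69. ]
   [169  41] [632.  -78.2] jig [37.1 85.3]
   [195  41] [621.9 -77.1] jig [26.9 85.3]
   [196   1] [619.9 -92.8] jig [26.6 69.4]
   [218   2] [611.3 -91.5] jig [17.9 69.8]
   [218  28] [612.4 -81.2] jig [17.9 80.2]
   [207  45] [617.4 -75. ] jig [22.2 86.9]
   [171  45] [631.4 -76.5] jig [36.3 86.9]
   [169 261] [640.7   7.6] jig [ 36.6 171.5]
   [395 261] [553.5  16.9] jig [-51.1 171.4]
   [394  47] [544.4 -66.4] jig [-51.3  87.6]
   [353  46] [560.4 -68.5] jig [-35.1  87.2]
   [346   3] [561.2 -85.8] jig [-32.5  70.1]
   [339  41] [565.6 -71.1] jig [-29.7  85.2]
   [349  46] [561.9 -68.7] jig [-33.6  87.2]
   [271  44] [592.3 -72.7] jig [-3.  86.5]
   [303  42] [579.7 -72.2] jig [-15.5  85.6]
   [302  29] [579.6 -77.3] jig [-15.1  80.5]
   [286  27] [585.7 -78.8] jig [-8.9 79.7]
   [287   1] [584.2 -89. ] jig [-9.3 69.4]
   [356   0] [557.2 -86.6] jig [-36.4  68.9]

   [559  59] [480.5 -54.8] jig [-116.    92.3]
   [435  87] [530.2 -49. ] jig [-67.2 103.4]
   [443 125] [528.8 -33.8] jig [-70.2 118.4]
   [455 125] [524.1 -33.3] jig [-75.  118.4]
   [445 128] [528.2 -32.5] jig [-71.  119.6]
   [453 165] [526.7 -17.8] jig [-74.  134.1]
   [485 158] [514.  -19.2] jig [-86.5 131.3]
   [476 121] [515.8 -34. ] jig [-83.1 116.8]
   [454 124] [524.5 -33.7] jig [-74.5 118. ]
   [559  99] [482.4 -39.1] jig [-115.8  108.2]

   [559 145] [484.6 -21.2] jig [-115.5  126.2]
   [455 169] [526.1 -16.2] jig [-74.8 135.6]
   [500 356] [517.2  57.7] jig [-91.5 208.1]
   [526 377] [508.2  66.7] jig [-101.5  216.1]
   [559 370] [495.2  65.4] jig [-114.2  213.4]
   [559 247] [489.4  18.3] jig [-115.  166.]
   [502 260] [512.1  21. ] jig [-92.7 171.1]
   [498 248] [513.1  16.2] jig [-91.2 166.4]
   [559 232] [488.7  12.6] jig [-115.1  160.2]

[ -5.3 181.4] [[-0.101 -0.994 -0.034]
 [-0.943  0.106 -0.315]
 [ 0.317  0.001 -0.948]]
carrier_fine [282.0, 126.1] 0.83 [ -7.6 111.7]
```

View pics/w5.png

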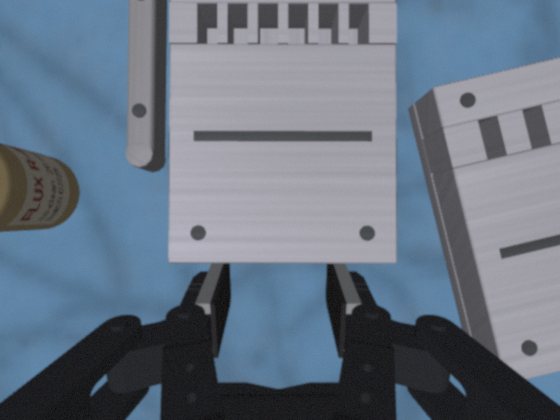

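arm_command(
  rows=[
    {"grip":0.5,"linear":[9.5,0,3.2],"rot":[0,0,0]},
    {"grip":0.5,"linear":[20.9,0,7],"rot":[0,0,0]},
    {"grip":0.5,"linear":[32.2,0,10.8],"rot":[0,0,0]},
    {"grip":0.5,"linear":[43.6,0,14.6],"rot":[0,0,0]},
    {"grip":0.5,"linear":[55,0,18.4],"rot":[0,0,0]},
    {"grip":0.5,"linear":[66.4,0,22.2],"rot":[0,0,0]},
    {"grip":0.5,"linear":[77.7,0,26],"rot":[0,0,0]},
    {"grip":0.5,"linear":[87.2,0,29.2],"rot":[0,0,0]},
    {"grip":0.5,"linear":[94.8,0,31.7],"rot":[0,0,0]},
    {"grip":0.5,"linear":[99.5,0,33.3],"rot":[0,0,0]},
  ],
)

```text
clock: 14.55
position: [588.7, -81.8, 5.8]
ee_rot: [-0.66, 0.734, -0.106, -0.119]
contact_force: [1.2, 3.7, 2.8]
gripper_width: 42.5
grasp_force: 1.7
```

```bash
python3 - <<'E'
from h import *
s=arm.read_state();p=imaging.get_image('wrist'); save(p,'w6.png'); tops(p,s)
print(J(s['position']))
p=imaging.get_image('scene'); save(p,'s6.png')
P=s['position']; b=np.append(P[:2]+40*ey,60)
go(b,-1.678)
E
```

```text
[219   0] [ 599.3 -195.5] jig [ 17.1 -34.9]
   [206  45] [ 606.2 -178.4] jig [ 22.2 -17.1]
   [170  45] [ 620.1 -179.9] jig [ 36.1 -17.1]
   [169 262] [629.1 -95.9] jig [36.1 67.3]
   [395 262] [542.3 -86.6] jig [-51.2  67.3]
   [394  45] [ 533.2 -170.6] jig [-51.3 -17.2]
   [247  45] [ 590.3 -176.7] jig [  6.2 -17.1]
   [255   0] [ 585.3 -194. ] jig [  3.  -34.9]
   [235  43] [ 594.8 -178. ] jig [ 10.8 -18. ]
   [217  45] [ 601.9 -177.9] jig [ 17.8 -17.1]

[-5.6 77. ]
pos [588.  -82.2   5.5] psi -1.677 lin [-21.2  -0.4 -64.5] rot [ 0.003 -0.321  0.   ] t 14.65 F [0.8 1.1 0. ] w 42.4
```

arm_command(
  rows=[
    {"grip":0.5,"linear":[-19,0,-6.4],"rot":[0,0,0]},
    {"grip":0.5,"linear":[-38,0,-13],"rot":[0,-0.1,0]},
    {"grip":0.5,"linear":[-22,0,-60],"rot":[0,-0.25,0]},
    {"grip":0.5,"linear":[-8,0,-103],"rot":[0,-0.321,0]},
    {"grip":0.5,"linear":[-8,0,-103],"rot":[0,-0.321,0]},
  ],
)

```text
clock: 15.28
position: [596.1, -41.0, 105.5]
ee_rot: [-0.668, 0.744, -0.001, 0.004]
contact_force: [-0.3, 0.2, 0.4]
gripper_width: 43.0
grasp_force: 0.0
```

```bash
python3 - <<'E'
from h import *
go([*(O-76*ex+30*ey),100],-3.249)
E
```

```text
pos [596.1 -41.  105.5] psi -1.678 lin [88.4 73.5  4.7] rot [-0.002  0.009  1.571] t 15.275 F [-0.3  0.2  0.4] w 43.0
```

arm_command(
  rows=[
    {"grip":0.5,"linear":[10,15,0],"rot":[0,0,0.18]},
    {"grip":0.5,"linear":[20,30,0],"rot":[0,0,0.36]},
    {"grip":0.5,"linear":[35,45,0],"rot":[0,0,0.54]},
    {"grip":0.5,"linear":[50,60,0],"rot":[0,0,0.72]},
    {"grip":0.5,"linear":[65,73.5,0],"rot":[0,0,0.9]},
    {"grip":0.5,"linear":[78,73.5,0],"rot":[0,0,1.08]},
    {"grip":0.5,"linear":[88,73.5,0],"rot":[0,0,1.26]},
    {"grip":0.5,"linear":[88,73.5,0],"rot":[0,0,1.44]},
    {"grip":0.5,"linear":[88,73.5,0],"rot":[0,0,1.571]},
    {"grip":0.5,"linear":[88,73.5,0],"rot":[0,0,1.571]},
  ],
)

```text
clock: 16.52
position: [509.8, -120.5, 99.8]
ee_rot: [0.052, 0.999, 0.0, -0.002]
contact_force: [-0.2, 0.8, -0.3]
gripper_width: 42.7
grasp_force: 0.0
```

```bash
python3 - <<'E'
from h import *
s=arm.read_state();p=imaging.get_image('wrist'); save(p,'w7.png'); tops(p,s)
print(J(s['position']),s['joints'].round(2))
go([*(O-76*ex+30*ey),6],-3.249)
E
```

```text
[559  60] [428.8  46.8] jig [-178.3  187.8]
   [369 105] [442.  -60.2] jig [-153.7   82.9]
   [389 242] [529.6 -49.6] jig [-67.8 102.8]
   [559 206] [516.1  58. ] jig [-92.7 208.3]
   [559  87] [443.4  48.7] jig [-164.   191.3]
   [550  82] [440.1  43.2] jig [-166.7  185.5]

   [231 263] [ 533.7 -154.6] jig [-52.5  -1.2]
   [216 370] [ 618.6 -178. ] jig [ 34.4 -15.4]
   [326 371] [628.1 -97.2] jig [35.3 65.9]
   [325 263] [540.3 -92.2] jig [-52.6  61.5]

[-79.9  30.2] [ 0.08  0.36 -0.41 -0.   -0.81 -1.75]
pos [ 510.  -120.6  100. ] psi 3.038 lin [-4.1 -0.2 94. ] rot [ 0.001 -0.004  0.004] t 16.575 F [ 0.2  0.1 -0.3] w 42.8
```

View pics/w7.png

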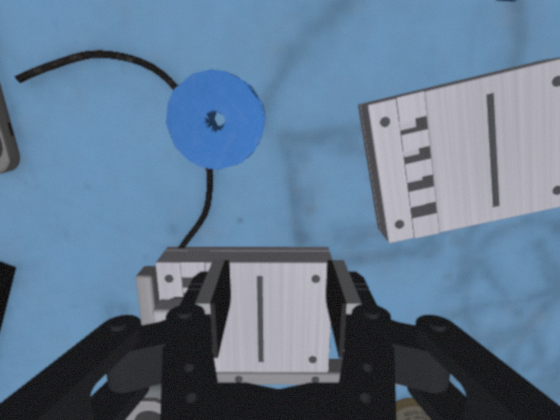

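arm_command(
  rows=[
    {"grip":0.5,"linear":[0,0,35],"rot":[0,-0.12,0]},
    {"grip":0.5,"linear":[0,0,70],"rot":[0,-0.25,0]},
    {"grip":0.5,"linear":[0,0,90],"rot":[0,-0.25,0]},
    {"grip":0.5,"linear":[0,0,94],"rot":[0,-0.25,0]},
    {"grip":0.5,"linear":[-8,0,94],"rot":[0,-0.25,0]},
    {"grip":0.5,"linear":[-15,0,94],"rot":[0,-0.25,0]},
    {"grip":0.5,"linear":[-19,0,94],"rot":[0,-0.25,0]},
    {"grip":0.5,"linear":[-21,0,94],"rot":[0,-0.25,0]},
    {"grip":0.5,"linear":[-23,0,94],"rot":[0,-0.25,0]},
  ],
)

```text
clock: 17.7
position: [533.4, -124.1, 7.8]
ee_rot: [0.053, 0.991, -0.006, 0.123]
contact_force: [-3.7, 0.2, 1.8]
gripper_width: 42.7
grasp_force: 1.7
```

```bash
python3 - <<'E'
from h import *
s=arm.read_state();p=imaging.get_image('wrist'); save(p,'w8.png'); 
print(J(s['position']),s['contact_force']); tops(p,s)
E
```

```text
[-56.   29.1] [-3.71037719  0.24287404  1.77129459]
   [559  27] [439.3 -43.6] jig [-158.2   99.1]
   [545  83] [452.9 -43.2] jig [-144.7  100.9]
   [550  31] [440.  -45.6] jig [-157.3   97.2]
   [484  49] [442.5 -61.3] jig [-153.1   81.8]
   [469 290] [528.9 -50.2] jig [-68.4 102.1]
   [559 277] [525.8 -17.9] jig [-74.9 133.9]
   [559 250] [512.5 -21.8] jig [-87.7 128.6]
   [517 260] [515.6 -35.6] jig [-83.2 115.2]
   [542  87] [453.9 -43.7] jig [-143.7  100.5]
   [559  80] [452.5 -39.7] jig [-145.5  104.4]

   [215 358] [ 558.8 -155.1] jig [-27.5   1. ]
   [219 381] [ 575.9 -156.7] jig [-10.3   1.2]
   [248 381] [ 577.4 -143.2] jig [-10.2  14.8]
   [246 343] [ 550.3 -139.9] jig [-37.5  15.2]
   [255 341] [ 549.4 -135.9] jig [-38.9  19.1]
   [258 383] [ 579.4 -138.7] jig [-8.7 19.5]
   [337 381] [ 582.  -101.7] jig [-10.1  56.5]
   [341 363] [568.6 -99.6] jig [-23.6  57.2]
   [329 326] [ 543.4 -104.2] jig [-48.2  49.9]
   [227 326] [ 538.8 -146.1] jig [-48.3   7.8]
```

View pics/w8.png

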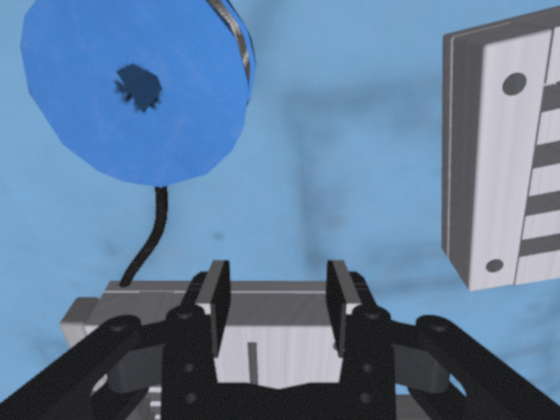

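arm_command(
  rows=[
    {"grip":0.5,"linear":[-1.9,0,0.5],"rot":[0,0,0]},
    {"grip":0.5,"linear":[-2.9,0,0.7],"rot":[0,0,0]},
    {"grip":0.5,"linear":[-3.9,0,1],"rot":[0,0,0]},
    {"grip":0.5,"linear":[-4.8,0,1.2],"rot":[0,0,0]},
    {"grip":0.5,"linear":[-4.8,0,1.2],"rot":[0,0,0]},
  ],
)

```text
clock: 18.38
position: [537.1, -124.5, 7.3]
ee_rot: [0.053, 0.991, -0.006, 0.121]
contact_force: [-6.9, 2.0, 4.7]
gripper_width: 42.6
grasp_force: 3.3
```

arm_command(
  rows=[
    {"grip":0.5,"linear":[-1,0,0.25],"rot":[0,0,0]},
    {"grip":0.5,"linear":[-2,0,0.5],"rot":[0,0,0]},
    {"grip":0.5,"linear":[-2,0,0.5],"rot":[0,0,0]},
  ],
)

```text
clock: 18.75
position: [537.1, -125.0, 6.7]
ee_rot: [0.053, 0.991, -0.006, 0.12]
contact_force: [-10.0, 3.8, 6.0]
gripper_width: 42.9
grasp_force: 5.0
```

arm_command(
  rows=[
    {"grip":0.5,"linear":[12,0,-3],"rot":[0,0,0]},
    {"grip":0.5,"linear":[24,0,-6],"rot":[0,0.1,0]},
    {"grip":0.5,"linear":[12,0,-50],"rot":[0,0.25,0]},
    {"grip":0.5,"linear":[1,0,-98],"rot":[0,0.25,0]},
    {"grip":0.5,"linear":[1,0,-98],"rot":[0,0.25,0]},
  ],
)

```text
clock: 19.38
position: [521.7, -122.3, 108.0]
ee_rot: [0.052, 0.999, 0.001, 0.006]
contact_force: [0.4, 0.5, -0.0]
gripper_width: 42.8
grasp_force: 0.0
```

```bash
python3 - <<'E'
from h import *
s=arm.read_state();p=imaging.get_image('wrist'); save(p,'w9.png'); tops(p,s)
go([*(O-0*ex+110*ey),100],-1.678)
E
```

```text
[559  35] [428.6  48.5] jig [-178.7  189.5]
   [368  82] [442.5 -60.4] jig [-153.2   82.7]
   [388 218] [529.3 -49.3] jig [-68.1 103. ]
   [559 182] [516.3  60.7] jig [-92.8 211. ]
   [559 168] [506.9  59.4] jig [-102.   208.7]
   [547 168] [506.1  51.8] jig [-102.   201.1]
   [559 163] [503.6  59. ] jig [-105.2  208. ]
   [559  61] [442.6  50.4] jig [-164.9  192.9]
   [547  60] [441.3  43.4] jig [-165.5  185.8]

   [161 252] [ 537.6 -204.6] jig [-43.3 -50.5]
   [163 273] [ 553.6 -206.5] jig [-27.1 -50.7]
   [173 261] [ 545.2 -197.7] jig [-36.4 -42.8]
   [177 271] [ 553.2 -196.5] jig [-28.6 -40.8]
   [230 261] [ 549.4 -158.5] jig [-36.4  -3.4]
   [219 357] [ 628.8 -178.8] jig [ 44.7 -15.1]
   [326 356] [636.7 -97.4] jig [43.8 66.7]
   [333 253] [551.  -87.2] jig [-42.5  67.7]

pos [ 518.8 -122.2  105.2] psi 3.036 lin [-70.8  80.4   5.8] rot [-0.002  0.007 -1.569] t 19.425 F [-0.8  0.3 -0.5] w 42.9
```

arm_command(
  rows=[
    {"grip":0.5,"linear":[0,15,0],"rot":[0,0,-0.18]},
    {"grip":0.5,"linear":[0,30,0],"rot":[0,0,-0.36]},
    {"grip":0.5,"linear":[-5,50,0],"rot":[0,0,-0.54]},
    {"grip":0.5,"linear":[-20,65,0],"rot":[0,0,-0.72]},
    {"grip":0.5,"linear":[-40,80,0],"rot":[0,0,-0.9]},
    {"grip":0.5,"linear":[-60,80,0],"rot":[0,0,-1.08]},
    {"grip":0.5,"linear":[-71,80,0],"rot":[0,0,-1.26]},
    {"grip":0.5,"linear":[-71,80,0],"rot":[0,0,-1.44]},
    {"grip":0.5,"linear":[-71,80,0],"rot":[0,0,-1.569]},
    {"grip":0.5,"linear":[-71,80,0],"rot":[0,0,-1.569]},
  ],
)

```text
clock: 20.68
position: [594.4, -50.3, 101.0]
ee_rot: [-0.667, 0.745, 0.002, -0.001]
contact_force: [0.4, -0.2, -0.6]
gripper_width: 42.6
grasp_force: 0.0
```

```bash
python3 - <<'E'
from h import *
s=arm.read_state();print(J(s['position']))
go([*(O-0*ex+90*ey),6],-1.678)
go([*(O-0*ex+80*ey),6],-1.678)
E
```

```text
[ -3.2 109. ]
pos [594.4 -50.3 101. ] psi -1.68 lin [19.2 -3.7 95. ] rot [ 0.005  0.002 -0.002] t 20.675 F [ 0.4 -0.2 -0.6] w 42.6
pos [594.4 -50.3 101. ] psi -1.68 lin [29.2 -3.8 95. ] rot [ 0.005  0.002 -0.002] t 20.675 F [ 0.4 -0.2 -0.6] w 42.6
```

arm_command(
  rows=[
    {"grip":0.5,"linear":[2,-4,40],"rot":[0,0.15,0]},
    {"grip":0.5,"linear":[4,-4,80],"rot":[0,0.32,0]},
    {"grip":0.5,"linear":[8,-4,95],"rot":[0,0.32,0]},
    {"grip":0.5,"linear":[16,-4,95],"rot":[0,0.32,0]},
    {"grip":0.5,"linear":[25,-4,95],"rot":[0,0.32,0]},
    {"grip":0.5,"linear":[31,-4,95],"rot":[0,0.32,0]},
    {"grip":0.5,"linear":[34,-4,95],"rot":[0,0.32,0]},
    {"grip":0.5,"linear":[36,-4,95],"rot":[0,0.32,0]},
  ],
)

```text
clock: 21.68
position: [596.1, -85.8, 8.6]
ee_rot: [-0.66, 0.735, -0.105, -0.117]
contact_force: [-0.9, 4.2, 2.5]
gripper_width: 42.8
grasp_force: 2.1
```

arm_command(
  rows=[
    {"grip":0.5,"linear":[0.9,0,0.3],"rot":[0,0,0]},
    {"grip":0.5,"linear":[1.9,0,0.6],"rot":[0,0,0]},
    {"grip":0.5,"linear":[2.8,0,0.9],"rot":[0,0,0]},
    {"grip":0.5,"linear":[2.8,0,0.9],"rot":[0,0,0]},
  ],
)

```text
clock: 22.18
position: [594.9, -89.0, 7.5]
ee_rot: [-0.66, 0.735, -0.105, -0.119]
contact_force: [1.4, 2.9, 2.8]
gripper_width: 42.5
grasp_force: 1.8
```

arm_command(
  rows=[
    {"grip":0.5,"linear":[0.9,0,0.3],"rot":[0,0,0]},
    {"grip":0.5,"linear":[1.9,0,0.6],"rot":[0,0,0]},
    {"grip":0.5,"linear":[2.8,0,0.9],"rot":[0,0,0]},
    {"grip":0.5,"linear":[2.8,0,0.9],"rot":[0,0,0]},
  ],
)

```text
clock: 22.68
position: [595.1, -91.0, 7.5]
ee_rot: [-0.66, 0.735, -0.105, -0.117]
contact_force: [1.8, 6.9, 2.8]
gripper_width: 42.9
grasp_force: 3.7
```

arm_command(
  rows=[
    {"grip":0.5,"linear":[0.9,0,0.3],"rot":[0,0,0]},
    {"grip":0.5,"linear":[1.9,0,0.6],"rot":[0,0,0]},
    {"grip":0.5,"linear":[2.8,0,0.9],"rot":[0,0,0]},
    {"grip":0.5,"linear":[2.8,0,0.9],"rot":[0,0,0]},
  ],
)

```text
clock: 23.18
position: [595.5, -91.4, 7.6]
ee_rot: [-0.661, 0.734, -0.105, -0.115]
contact_force: [-2.0, 18.1, 5.0]
gripper_width: 42.7
grasp_force: 9.0
```

```bash
python3 - <<'E'
from h import *
s=arm.read_state();print(J(s['position']),s['contact_force']);p=imaging.get_image('wrist'); save(p,'w10.png'); tops(p,s)
E
```

```text
[ 2.2 68.2] [-1.98049274 18.06285705  4.97892544]
   [169  47] [ 627.7 -189.5] jig [ 44.7 -25.9]
   [166 262] [ 637.6 -105.6] jig [45.6 58.6]
   [390 263] [550.5 -96. ] jig [-42.   58.8]
   [391  49] [ 541.  -179.4] jig [-42.6 -25.1]
   [213  47] [ 610.5 -187.7] jig [ 27.4 -25.9]
   [223  43] [ 606.4 -188.8] jig [ 23.5 -27.5]
   [220  15] [ 606.5 -199.9] jig [ 24.8 -38.5]
   [207  47] [ 612.9 -187.9] jig [ 29.8 -25.9]
```

```bash
python3 -c "
import cv2
a=cv2.imread('pics/w10.png')[0:300,90:450]; cv2.imwrite('pics/w10c.png',cv2.resize(a,(720,600),interpolation=cv2.INTER_CUBIC))"
```

```text
(no output)
```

View pics/w10c.png

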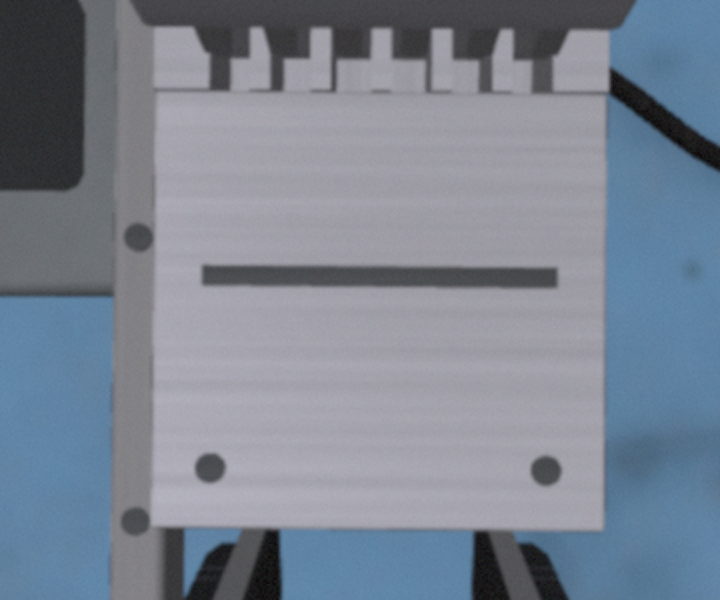

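arm_command(
  rows=[
    {"grip":0.5,"linear":[-10,0,-3.3],"rot":[0,0,0]},
    {"grip":0.5,"linear":[-28,0,-9.5],"rot":[0,0,0]},
    {"grip":0.2,"linear":[-13,0,-57],"rot":[0,0,0]},
    {"grip":0,"linear":[2,0,-105],"rot":[0,-0.15,0]},
    {"grip":0,"linear":[17,0,-150],"rot":[0,-0.32,0]},
    {"grip":0,"linear":[32,0,-190],"rot":[0,-0.32,0]},
    {"grip":0,"linear":[32,0,-190],"rot":[0,-0.32,0]},
  ],
)

```text
clock: 24.1
position: [599.4, -66.7, 202.2]
ee_rot: [-0.668, 0.745, -0.0, 0.003]
contact_force: [-0.4, 0.5, -0.8]
gripper_width: 0.2
grasp_force: 0.0
```

```bash
python3 - <<'E'
from h import *
s=arm.read_state();p=imaging.get_image('wrist'); save(p,'w11.png')
for k,z in dict(comb_button=137,frame_arm=100,fence_face=18).items():
    for d in models.tip_of(p,k)[:2]: print(k,d['pixel'],d['score'],w(p,d['pixel'],z,s),J(w(p,d['pixel'],z,s)))
tops(p,s)
go([583.5,-195.3,165],-1.678)
E
```

```text
frame_arm [313.8, 9.5] 0.92 [ 563.5 -192.1  100. ] [-18.8 -35.3]
fence_face [230.8, 112.1] 0.96 [ 634.6 -135.3   18. ] [45.8 28.8]
   [336  38] [ 539.3 -183.9] jig [-43.8 -29.7]
   [227  43] [ 628.2 -189.9] jig [ 45.3 -26.2]
   [226  56] [ 630.5 -180.3] jig [ 46.5 -16.4]
   [219  44] [ 634.8 -189.9] jig [ 51.8 -25.5]
   [218  71] [ 638.9 -169.6] jig [53.7 -4.9]
   [228  71] [ 630.6 -168.7] jig [45.4 -4.9]
   [228  84] [ 632.1 -158.5] jig [45.8  5.4]
   [218  82] [ 640.3 -161. ] jig [54.2  3.8]
   [221 142] [ 645.7 -111.2] jig [54.3 53.9]
   [329 148] [550.8 -95.5] jig [-41.8  59.4]

   [450 174] [443.  -60.1] jig [-152.7   83.1]
   [355 196] [529.7 -48.6] jig [-67.8 103.8]
   [374 303] [515.3  67.5] jig [-94.5 217.7]
   [461 285] [427.7  55.9] jig [-180.3  196.8]

pos [596.4 -65.9 196. ] psi -1.679 lin [130.   -1.3  30.7] rot [ 0.008  0.002 -0.001] t 24.3 F [ 0.2  0.3 -0.1] w 0.2
```

arm_command(
  rows=[
    {"grip":0,"linear":[40,-1,0],"rot":[0,0,0]},
    {"grip":0,"linear":[90,-1,0],"rot":[0,0,0]},
    {"grip":0,"linear":[130,-1,5],"rot":[0,0,0]},
    {"grip":0,"linear":[130,-1,25],"rot":[0,0,0]},
    {"grip":0,"linear":[130,-1,38],"rot":[0,0,0]},
    {"grip":0,"linear":[130,-1,38],"rot":[0,0,0]},
  ],
)

```text
clock: 25.05
position: [583.5, -194.7, 157.5]
ee_rot: [-0.668, 0.744, 0.004, -0.002]
contact_force: [0.1, -0.1, 1.2]
gripper_width: 0.2
grasp_force: 0.0
```

```bash
python3 - <<'E'
from h import *
go([583.5,-195.3,140],-1.678)
a=imaging.get_image('side');b=imaging.get_image('scene')
x=cv2.resize(a['frame'][90:200,190:330,::-1],(560,440)); cv2.imwrite('pics/s11.png',x)
E
```

```text
pos [ 583.5 -194.7  157.5] psi -1.678 lin [ 0.6 -0.2 17.5] rot [0.008 0.002 0.   ] t 25.05 F [ 0.1 -0.1  1.2] w 0.2
```

View pics/s11.png

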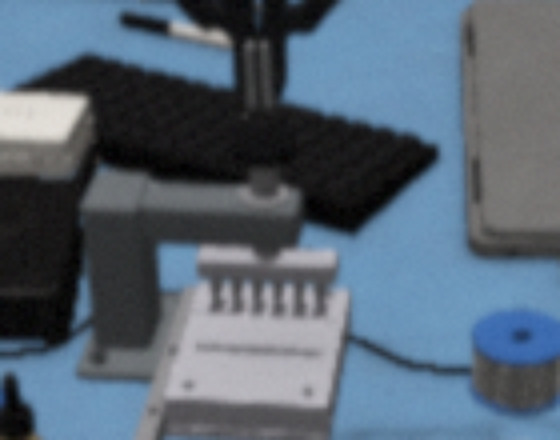

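Fingers are centred over the button, and the teeth are over the slots. Pressing down (10 pictures viewed).

arm_command(
  rows=[
    {"grip":0,"linear":[0.5,0,10],"rot":[0,0,0]},
    {"grip":0,"linear":[0.5,0,17],"rot":[0,0,0]},
    {"grip":0,"linear":[0.5,0,21],"rot":[0,0,0]},
    {"grip":0,"linear":[0.5,0,25],"rot":[0,0,0]},
    {"grip":0,"linear":[0.5,0,28],"rot":[0,0,0]},
    {"grip":0,"linear":[0.5,0,30],"rot":[0,0,0]},
  ],
)

```text
clock: 25.9
position: [584.5, -195.9, 130.9]
ee_rot: [-0.668, 0.744, 0.002, -0.0]
contact_force: [-1.3, 2.0, 4.8]
gripper_width: -0.3
grasp_force: 2.9
```

arm_command(
  rows=[
    {"grip":0,"linear":[0,0,3],"rot":[0,0,0]},
    {"grip":0,"linear":[0,0,6],"rot":[0,0,0]},
    {"grip":0,"linear":[0,0,9],"rot":[0,0,0]},
    {"grip":0,"linear":[0,0,11],"rot":[0,0,0]},
    {"grip":0,"linear":[0,0,12],"rot":[0,0,0]},
  ],
)

```text
clock: 26.52
position: [584.5, -195.9, 118.9]
ee_rot: [-0.668, 0.744, 0.002, -0.0]
contact_force: [-1.6, 2.5, 5.4]
gripper_width: 0.0
grasp_force: 2.8
```

arm_command(
  rows=[
    {"grip":0,"linear":[0,0,2],"rot":[0,0,0]},
    {"grip":0,"linear":[0,0,4],"rot":[0,0,0]},
    {"grip":0,"linear":[0,0,5],"rot":[0,0,0]},
    {"grip":0,"linear":[0,0,5],"rot":[0,0,0]},
  ],
)

```text
clock: 27.02
position: [584.5, -195.9, 115.1]
ee_rot: [-0.668, 0.744, 0.001, -0.0]
contact_force: [-3.0, 2.5, 9.7]
gripper_width: -0.1
grasp_force: 5.0
```

arm_command(
  rows=[
    {"grip":0,"linear":[0,0,1],"rot":[0,0,0]},
    {"grip":0,"linear":[0,0,2],"rot":[0,0,0]},
    {"grip":0,"linear":[0,0,3],"rot":[0,0,0]},
    {"grip":0,"linear":[0,0,3],"rot":[0,0,0]},
  ],
)

```text
clock: 27.52
position: [584.6, -195.9, 115.0]
ee_rot: [-0.669, 0.744, 0.001, 0.0]
contact_force: [-7.7, 4.7, 22.0]
gripper_width: -0.2
grasp_force: 10.8
```

arm_command(
  rows=[
    {"grip":0,"linear":[0,0,-5],"rot":[0,0,0]},
    {"grip":0,"linear":[0,0,-30],"rot":[0,0,0]},
    {"grip":0,"linear":[0,0,-80],"rot":[0,0,0]},
    {"grip":0,"linear":[-60,0,-100],"rot":[0,0,0]},
    {"grip":0,"linear":[-120,0,-100],"rot":[0,0,0]},
    {"grip":0,"linear":[-120,0,-100],"rot":[0,0,0]},
  ],
)

```text
clock: 28.28
position: [598.2, -73.2, 210.1]
ee_rot: [-0.67, 0.743, 0.002, 0.0]
contact_force: [0.0, -0.7, -0.6]
gripper_width: -0.1
grasp_force: 0.0
```

```bash
python3 - <<'E'
from h import *
s=arm.read_state();p=imaging.get_image('wrist'); save(p,'w12.png'); tops(p,s); q=imaging.get_image('side'); save(q,'s12.png')
print(proj(q,[584.5,-195.9,115]),proj(q,[584.5,-195.9,137]),[(d['pixel'],d['score']) for d in models.tip_of(q,'comb_button')[:2]],[(d['rect'],d['score']) for d in models.spot_in(q,'flux_bottle')[:2]])
print([(d['pixel'],w(q,d['pixel'],0),d['score']) for d in models.tip_of(q,'reel')[:3]])
E
```

```text
[322   0] [ 546.1 -221.1] jig [-33. -66.]
   [310   0] [ 555.8 -222.1] jig [-23.3 -66. ]
   [310  50] [ 558.6 -184.9] jig [-24.5 -28.7]
   [327  54] [ 544.5 -180.4] jig [-39.  -25.7]
   [217  56] [ 637.3 -188.4] jig [ 54.1 -23.8]
   [218  81] [ 639.5 -168.6] jig [54.2 -3.8]
   [226  64] [ 630.6 -181.4] jig [ 46.7 -17.5]
   [218  90] [ 640.6 -161.3] jig [54.5  3.5]
   [221 148] [ 645.6 -111.4] jig [54.2 53.7]
   [326 155] [550.6 -95.1] jig [-42.   59.8]
   [334  10] [ 536.8 -212.9] jig [-43.2 -58.8]
   [320   9] [ 548.1 -214.8] jig [-31.7 -59.5]

   [443 180] [442.6 -60.2] jig [-153.1   82.9]
   [351 200] [529.5 -49.6] jig [-67.9 102.7]
   [368 304] [516.3  66.5] jig [-93.4 216.8]
   [453 287] [428.   55.4] jig [-180.   196.3]

[255.4 131.8] [255.1 122.8] [([257.7, 137.0], 0.74), ([264.2, 139.2], 0.25)] [([192.7, 183.5, 204.4, 228.8], 0.64)]
[([371.9, 238.8], array([352.8,  34.5,   0. ]), 0.89), ([185.8, 200.5], array([737.7, -98. ,   0. ]), 0.68), ([319.4, 186.1], array([ 441. , -149.4,    0. ]), 0.66)]
```

Button stays down, the carrier is unmoved at 59.8 mm, and the flux bottle and reel are upright. Handing in.

```bash
python3 -c "
from bench import job; print(job.job_done())"
```

```text
the job is handed in; nothing more can be done
None
```

I slid the six-slot carrier into the jig corner, snug against the fence and end stop. The button is pressed to its hard end at 115 mm, the reel stands upright out of the lane, and neither the four-slot carrier nor the flux bottle was disturbed; the job was handed in at about 28 s, and no verdict came back.

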